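Right the toothbrush cup and draw the hairbrush out of a half-open drawer

ROBOT

A 7-joint arm with a two-finger parallel gripper is mounted at the origin on the work surface. World frame = base frame: x ahead of the robot, y to its left, z up, the work surface at z = 0. Lengths are in m, angles in rad, forces in N, time in s.
With the tool pointing down it reaches from about 0.425 to 1.025 m from the base axis. Payload 9.4 kg.
Tool frame: the origin (TCP) lies midway between the tips of the shut fingers; the grasp point (between the pads) lies 19 mm behind it; z points along the fingers, x is the direction in which the jaws open and shut, and the axes are right-handed (so a half turn about z gives the same grasp; the last joint's range is limited). The gripper opens to 93 mm and grips with 3 to 60 N. Pads are 15 mm wide; open, the fingers measure 128 mm over their backs; the gripper's body (75 mm by 188 mm) begins 65 mm behind the grasp point.
Start: joints at [-0.077, 0.599, -0.003, 1.599, 0.002, 0.943, -0.08], TCP at [0.725, -0, 0.219] pointing down, gripper open.
Joint ranges: [-2.57, 2.57], [-0.35, 1.97], [-1.29, 1.29], [0.11, 2.56], [-1.05, 4.19], [0.11, 1.86], [-2.63, 2.63]. Speed limits (rad/s): [2.22, 2.22, 3.01, 3.01, 3.14, 3.14, 3.14].

INTERFACE

Orientations are given as a rotation vector (axis times angle).
In Python, from workcell import arm gives the robot as it stands.
- The arm moves only by the shell command python3 -m handwheel 'ROWS' [FORCE]. ROWS is JSON, one flat list of numbers, 7 for each row, row after row: the turn, a rotation vector about the world's x, y, z in rad, then the shift along the world's x, y, z in mm, then the opening, from 0 (shut) to 1 (fully open). A call has 1 to 20 rows; each row is the pose to reach, as a shift and turn from the pose commanded when the call began; what a row does not reach only later rows make up. A row lasts 1/10 s, in which the tool goes at most 50 mm and 8.59 degrees, less where a joint would pass 70% of its speed; a pose out of reach is approached as far as the arm can. A call with a gripper value outside its range is refused whole. The fingers move at their own pace and stop on an object; FORCE is the grip in N (left out, the last holds). Time passes only in rows, so rows that repeat a pose let the fingers close. It gives the time, the measured TCP pose, the force and the opening at its end, in the units of the state.
- arm.sense(): the state, without advancing time (a new reading comes with each control period).
- arm.capture(name): name is "scene" or "side" or "wrist"; returns a dict with "image" (480x640x3 uint8, red, green, blue), "fx", "fy", "cx", "cy" (pixels), "k1" (the pictures are not rectified: a ray, as slopes to the right and down, at radius r is drawn at 1 + k1 r^2 times it, then the intrinsics apply), "R" (3x3) and "t" (3): a world point X has camera coordinates R X + t; the wrist camera has in their place "mount" (4x4, takes a point from camera to tool coordinates, whose origin is the TCP and whose axes are the tool frame's). Camera axes: x right, y down, z forward; pixel columns grow to the right and rows downward; lengths in m; the calibration is good to about 2 mm. A picture is of the moment at which its call begins: read the wrist's pose just before it. There is no depth.
- arm.close_job(): hands the job in, once; it reports no verdict.
The state is a dict: "time_s": time; "qpos": joint angles; "qd": joint speeds; "joint_efforts": joint torques, N m; "tool_pos": TCP position; "tool_rot": TCP orientation; "force": force on the tool from outside, world axes, zero at the start; "moment": the same for the moment, N m; "width": opening from 0.0 (shut) to 1.0 (fully open).
Only numpy, scipy, OpenCV 4.12 (cv2) and the standard library are available. Lean on these libraries where they do the work, as an engineer would, in place of code of your own. Each camera call takes 0.05 s, during which the arm holds its last target. There are 200 camera calls.

TASK

Stand the toppled toothbrush cup upright on the vanity and let go of it. Then take the wooden hairbrush out of the half-open top drawer, tilting it head up so that its handle slips out from under the drawer unit's top, and finish still holding the brush in the gripper, with the tip of its handle about 3 cm above the middle of the standing cup's mouth, touching neither the cup nor the drawers. Leave the mirror, the travel case and the hair-tie bin where they are.

Things in the scene. Friction and masses are not known exactly. Their poses are not given: they have to be found in the camera images.
- cup: White ceramic toothbrush cup, a square tumbler 56 x 56 mm outside, 100 mm long, walls 4 mm, open at one end, 0.2 kg. It starts lying on a flat side on the vanity. Origin at its middle (28 mm above the vanity lying, 50 mm standing). Its x axis runs from the closed bottom to the open mouth: upright means x points up.
- cup_base (a point): Centre of the outer face of the cup's closed bottom, 50 mm from the origin along -x of the cup.
- cup_mouth (a point): Centre of the cup's open mouth, in the rim's plane, 50 mm from the origin along +x of the cup.
- brush: Wooden hairbrush, 210 mm long, 60 g, lying bristles down on the open drawer's floor along the drawer unit's x, head near the front wall, handle under the top panel. Origin mid-length in the plane of the bristle tips; x runs from head (-105 mm) to handle tip (+105 mm), z from bristles to the head's back. Centre of mass at x = -35 mm.
- brush_head (a point): Point in the brush head's wood, at x = -50, y = 0, z = 20 mm of the brush, good to grip across its 36 mm width (y). The head's wood runs from x = -105 to -10 and z = 12 to 28 mm; below it sits a stiff bristle block 80 x 28 mm.
- handle_tip (a point): Free end of the brush's round, 14 mm thick handle, on its axis (x = +105, y = 0, z = 20 mm of the brush). The handle starts at x = -10 mm.
- drawers: White plastic unit of two stacked grey drawers, fixed on the vanity: housing 220 mm deep (x), 160 wide (y), 147 high. Origin at the centre of its underside; its front faces its own -x, roughly towards the robot's left (+y). The lower drawer is shut, the upper stands open at its stop; neither moves. Upper drawer: floor 75 mm above the vanity, 140 mm wide inside, free back to x = +100 mm.
- opening_edge (a point): Middle of the lower front edge of the housing's top panel (x = -110, y = 0, z = 139 mm of the drawer unit). The panel (8 mm thick) covers the drawer from here backwards, so the opening from here to the drawer's front wall is 125 mm long.
- mirror: Chrome round mirror (100 mm) on a stand, 172 mm tall, foot 90 mm across; origin at the centre of its underside. Leave alone.
- case: Grey plastic travel case, snapped shut, 65 x 190 x 44 mm, lying; origin at the centre of its underside. Leave alone.
- tie_bin: White open tilt-front bin with hair ties, 90 x 100 mm, 70 mm high at the back; origin at the centre of its underside. Leave alone.
- drawer_front (a point): Middle of the upper inner edge of the open drawer's 6 mm front wall (x = -235, y = 0, z = 117 mm of the drawer unit). The drawer's side walls reach z = 113 mm; a small pull sticks out in front to x = -251 mm.
Not all that is in view belongs to the job. Of the things like the brush, leave any that is pink, purple or white; of the rest the larger one is meant.

How it is judged:
On the way, in this order (a step that is already met when the one before it is completed fails the run):
1. the cup stands upright on the vanity, let go of (angle between cup's own x axis and vertical below 0.12 rad and height (world z) of cup_base below 0.006 m and contact force between the fingers and cup below 0.1 N), for 0.2 s.
2. the gripper holds the brush, drawn wholly out of the drawer and clear of it (contact force between the fingers and brush above 0.5 N and contact force between brush and drawers below 0.05 N and (z of each of handle_tip, brush_head in the frame of drawers above 0.15 m or x of each of handle_tip, brush_head in the frame of drawers below -0.25 m)), for 0.1 s.
At the end, for the whole second after the job is handed in: The cup stands upright on the vanity (within 0.12 rad), untouched; the gripper holds the brush still, its handle tip 8 to 70 mm above the cup's rim and within 25 mm sideways of the mouth's centre, the brush touching neither cup nor drawers (all of step 1 and contact force between the arm and cup below 0.1 N and horizontal distance between handle_tip and cup_mouth below 0.025 m and x of handle_tip in the frame of cup between 0.058 and 0.12 m and contact force between the fingers and brush above 0.5 N and contact force between brush and cup below 0.05 N and contact force between brush and drawers below 0.05 N and linear speed of brush below 0.03 m/s); the arm keeps its last pose, push and grip.
It fails at once if the mirror, case or bin is moved more than 20 mm (distance of any of mirror, case, tie_bin from where it was at the start of the episode above 0.02 m).
It also fails if it takes over 64 s, if anything falls off the work surface, if the arm or the gripper's body presses on something with over 40 N, if the wrist force passes 120 N, or if a joint passes its speed limit or range.

## Working session

There is one attempt and no reset: what is moved stays moved. The work goes in short steps, Python scripts to look and compute and a shell command to move; the robot and the scene stay as the last step left them, time stands still between calls to the robot, and variables do not carry over. Pictures are saved under pics/ and viewed, about 8 in all and at most 12, crops included, and the job is handed in when it is done.

```bash
mkdir -p pics; cat > h.py <<'E'
import numpy as np, cv2, json
from workcell import arm
def snap(n,f):
    s=arm.sense(); c=arm.capture(n); c['s']=s
    cv2.imwrite('pics/'+f+'.png',c['image'][:,:,::-1])
    np.save('pics/'+f+'.npy',c,allow_pickle=True); return c
E
python3 - <<'E'
from h import *
for n in('scene','side'):
    c=snap(n,n+'0'); print(n,c['fx'],c['cx'],c['cy'],c['k1'],np.round(c['R'],3).tolist(),np.round(c['t'],3))
c=snap('wrist','wrist0'); print(np.round(c['mount'],3)); print(c['s'])
E
```

```text
scene 559.9469410956116 314.47522730269765 236.7173678425498 -0.12117028286045345 [[0.36, 0.933, 0.014], [0.601, -0.22, -0.768], [-0.713, 0.285, -0.64]] [-0.056 -0.274  1.695]
side 515.6157612856681 325.17204391925713 242.20930086734108 -0.04215345743824092 [[0.998, -0.054, 0.016], [-0.016, -0.545, -0.838], [0.054, 0.836, -0.545]] [-0.539  0.009  1.319]
[[ 1.    -0.001  0.001 -0.   ]
 [ 0.     0.97   0.243 -0.066]
 [-0.001 -0.243  0.97  -0.166]
 [ 0.     0.     0.     1.   ]]
{'time_s': 0.1, 'qpos': array([-0.07669647,  0.60003323, -0.00256233,  1.60003599,  0.00179877,
        0.94289624, -0.07980621]), 'qd': array([ 1.66181321e-05, -2.01875021e-03,  2.20634418e-04, -8.70401967e-04,
       -8.96232391e-04,  1.27960841e-03,  4.96958646e-04]), 'joint_efforts': array([ 3.72570619e-03, -7.66555166e+01,  1.50162086e+00, -2.52937996e+01,
       -5.23535069e-02,  1.36034010e-02,  2.68517283e-05]), 'tool_pos': array([ 7.24571094e-01, -3.70370453e-06,  2.17859594e-01]), 'tool_rot': array([ 3.14147529e+00,  1.00005572e-04, -2.14495661e-03]), 'force': array([-1.09644558,  0.17606684,  0.61251165]), 'moment': array([ 0.03419295,  0.05653216, -0.01002604]), 'width': 1.0001304823982977}
```

View pics/scene0.png

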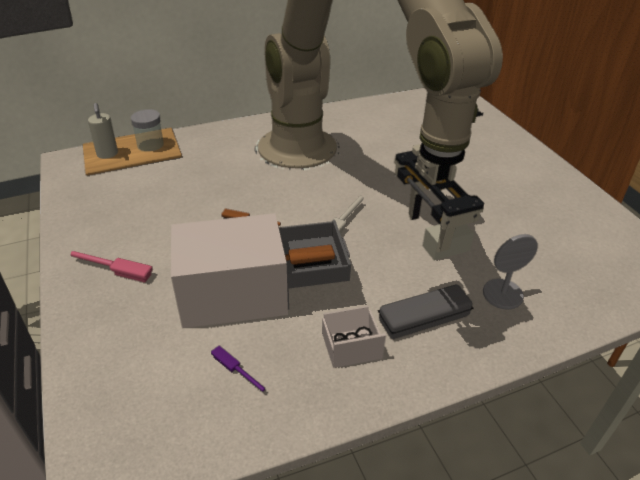

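View pics/side0.png

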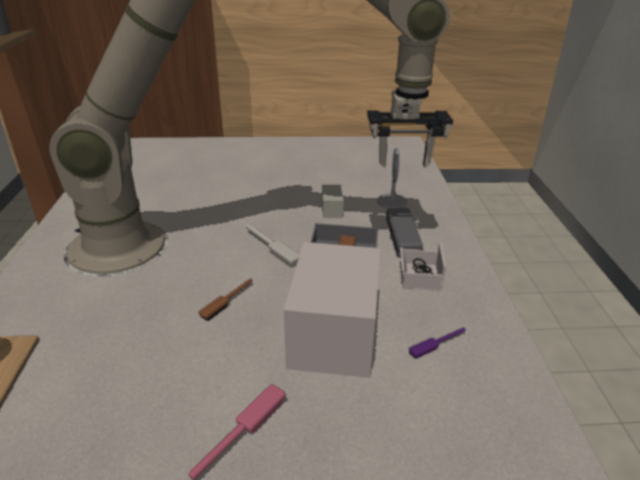

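The scene shows the unit's housing around (230,265), the open drawer at (315,255) with the brown brush head, and the cup under the gripper at about (450,237). In the side view the cup is near (333,200). I'll zoom in next.

```bash
python3 - <<'E'
import cv2,numpy as np
a=cv2.imread('pics/scene0.png')[195:345,160:360]; b=cv2.imread('pics/side0.png')[170:380,270:450]; w=cv2.imread('pics/wrist0.png')
# canvas: a x2 at (0,0) 400x300; b x2.. 
A=cv2.resize(a,None,fx=2,fy=2,interpolation=3); B=cv2.resize(b,None,fx=2,fy=2,interpolation=3)
im=np.zeros((600,800,3),np.uint8); im[:300,:400]=A; im[:420,430:790]=B
im[300:600,:400]=cv2.resize(w,(400,300)); cv2.imwrite('pics/c1.png',im)
E
```

```text
(no output)
```

View pics/c1.png

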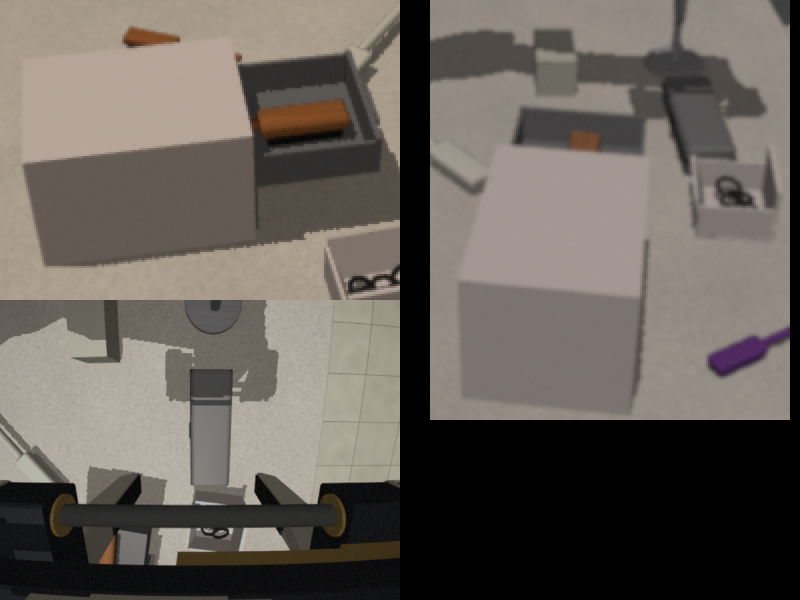

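The crops give the housing corners in both views, and the wrist picture shows part of the cup at its top left (full frame about (150,40)). I'll fit the drawer pose and locate the other things roughly.

```bash
cat >> h.py <<'E'
from scipy.spatial.transform import Rotation as Ro
from scipy.optimize import least_squares
def ext(c):
    if 'R' in c: return c['R'],c['t']
    T=np.eye(4);T[:3,:3]=Ro.from_rotvec(c['s']['tool_rot']).as_matrix();T[:3,3]=c['s']['tool_pos']
    M=np.linalg.inv(T@np.array(c['mount'])); return M[:3,:3],M[:3,3]
def load(f): return np.load('pics/'+f+'.npy',allow_pickle=True).item()
def proj(c,X):
    R,t=ext(c);p=np.atleast_2d(X)@R.T+t;s=p[:,:2]/p[:,2:];s=s*(1+c['k1']*(s**2).sum(1,keepdims=True))
    return s*[c['fx'],c['fy']]+[c['cx'],c['cy']]
def onz(c,uv,z):
    d=(np.array(uv)-[c['cx'],c['cy']])/[c['fx'],c['fy']];s=d.copy()
    for _ in range(20): s=d/(1+c['k1']*(s@s))
    R,t=ext(c);o=-R.T@t;r=R.T@np.append(s,1);return o+r*(z-o[2])/r[2]
E
python3 - <<'E'
from h import *
sc,si,wr=load('scene0'),load('side0'),load('wrist0')
P=np.array([[-110,-80,147],[110,-80,147],[-110,80,147],[110,80,147],[110,80,0],[-110,80,0]])/1e3
us=np.array([[279,214],[171,224.5],[286,266],[172.5,276.5],[182.5,327.5],[287.5,316]])
Q=np.array([[-110,-80,147],[-110,80,147],[110,-80,147],[110,80,147],[110,-80,0],[110,80,0]])/1e3
ui=np.array([[303.5,243.5],[380,249],[286,311.5],[375.5,317.5],[287.5,369],[370.5,376]])
def W(p,X): c,s=np.cos(p[2]),np.sin(p[2]);return X@np.array([[c,-s,0],[s,c,0],[0,0,1]]).T+[p[0],p[1],0]
f=lambda p:np.r_[proj(sc,W(p,P))-us,proj(si,W(p,Q))-ui].ravel()
r=least_squares(f,[.65,-.35,-1.57],loss='soft_l1');print(r.x,np.round(r.fun.reshape(-1,2),1).tolist())
p=r.x;np.save('drawer.npy',p)
print('edge',W(p,np.array([[-.11,0,.139],[-.235,0,.117]])))
print('cup side',onz(si,[336,200],.03),'scene',onz(sc,[450,237],.03),'wrist',onz(wr,[145,50],.05))
print('mirror',onz(sc,[505,293],0),'case',[onz(sc,q,.04) for q in([385,322],[470,292])],'bin',onz(sc,[352,345],.03))
print('brush head', [onz(sc,q,.1) for q in ([290,255],[333,252])],onz(si,[347,239],.1))
E
```

```text
[ 0.54081074 -0.34077753 -1.74782121] [[-3.9, -0.5], [-0.1, 0.2], [0.6, -2.5], [-1.9, 0.6], [-0.8, 1.4], [0.4, -0.8], [0.7, -2.5], [0.6, -1.8], [-1.5, -2.7], [0.9, -0.1], [-0.8, -1.0], [0.3, 0.7]]
edge [[ 0.56018194 -0.23249662  0.139     ]
 [ 0.58219465 -0.10945012  0.117     ]]
cup side [0.57993327 0.176297   0.03      ] scene [0.56442514 0.18802862 0.03      ] wrist [0.57090149 0.16320617 0.05      ]
mirror [0.74703643 0.22571194 0.        ] case [array([ 0.75775541, -0.08351882,  0.04      ]), array([0.7468529 , 0.12338982, 0.04      ])] bin [ 0.78054364 -0.1646316   0.03      ]
brush head [array([ 0.56807803, -0.21561584,  0.1       ]), array([ 0.59021643, -0.12800342,  0.1       ])] [ 0.58043989 -0.14027833  0.1       ]
```

```bash
python3 -m handwheel '[0,0,0,-45,35,30,1, 0,0,0,-90,70,60,1, 0,0,0,-140,100,80,1, 0,0,0,-140,100,80,1, 0,0,0,-140,100,80,1]' && python3 - <<'E'
from h import *
c=snap('wrist','wrist1');s=snap('scene','scene1');d=snap('side','side1')
im=np.zeros((600,800,3),np.uint8)
w=c['image'][:300,:,::-1];im[:300,:640]=w
im[300:600,:400]=cv2.resize(s['image'][195:270,400:500,::-1],(400,300),interpolation=3)
im[300:600,400:]=cv2.resize(d['image'][165:240,285:385,::-1],(400,300),interpolation=3)
cv2.imwrite('pics/c2.png',im)
E
```

```text
time_s: 0.65
tool_pos: [0.5821, 0.1037, 0.301]
tool_rot: [-3.139, -0.008, -0.002]
force: [0.5, -0.2, -0.2]
width: 0.999
```

View pics/c2.png

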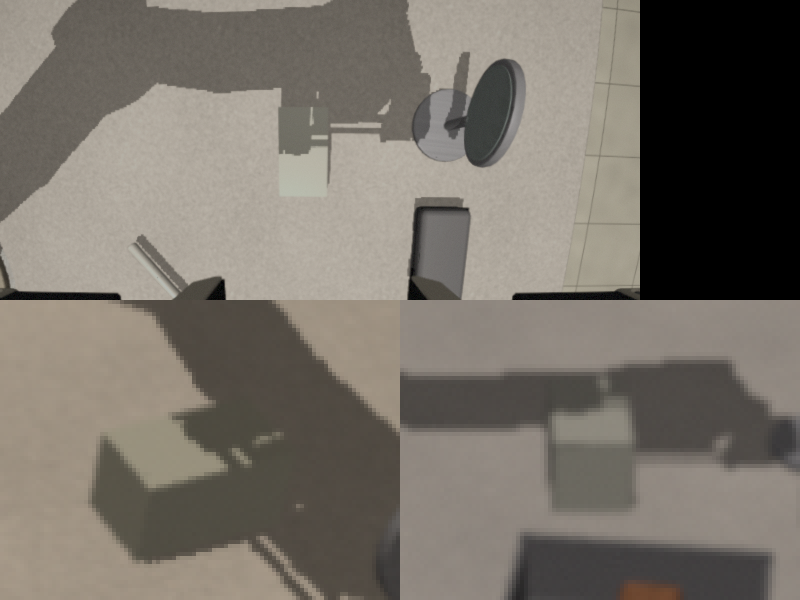

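The wrist view shows the cup's top face from (279,~105) to (329,196). The side view shows its closed bottom facing -y, so the mouth faces +y.

```bash
python3 - <<'E'
from h import *
w,sc,si=load('wrist1'),load('scene1'),load('side1')
for q in([279,196],[328.5,196],[279,106],[329,106]): print('w',onz(w,q,.056))
for q in([400+103/4,195+(435-300)/4],[400+150/4,195+(490-300)/4]): print('sc',onz(sc,q,.056))
for q in([285+(552-400)/4,165+(443-300)/4],[285+(633-400)/4,165+(443-300)/4],[285+(628-400)/4,165+(397-300)/4]): print('si',onz(si,q,.056))
print('mirror disc x', onz(w,[465,150],.10),onz(w,[520,100],.15),'foot',onz(w,[440,125],0))
print(arm.sense()['tool_pos'],arm.sense()['tool_rot'])
E
```

```text
w [0.53877454 0.12701081 0.056     ]
w [0.5970033 0.127237  0.056    ]
w [0.54048842 0.22764621 0.056     ]
w [0.59635695 0.22782838 0.056     ]
sc [0.54376218 0.12889816 0.056     ]
sc [0.59694857 0.12929533 0.056     ]
si [0.53956381 0.12481736 0.056     ]
si [0.59549646 0.12343472 0.056     ]
si [0.59769402 0.19258208 0.056     ]
mirror disc x [0.73612322 0.18058712 0.1       ] [0.76123988 0.22328085 0.15      ] foot [0.74234039 0.21450147 0.        ]
[0.58540759 0.09953845 0.29861334] [ 3.14116740e+00 -1.18179003e-04  8.16480238e-04]
```

```bash
python3 -m handwheel '[-0.13,0,0,-5,45,0,1, -0.26,0,0,-10,85,-20,1, -0.39,0,0,-17,120,-50,1, -0.52,0,0,-17,150,-80,1, -0.65,0,0,-17,160,-110,1, -0.785,0,0,-17,165,-140,1, -0.785,0,0,-17,157,-165,1, -0.785,0,0,-17,149,-190,1, -0.785,0,0,-17,149,-197,1, -0.785,0,0,-17,149,-197,1, -0.785,0,0,-17,149,-197,1]' 30 && python3 - <<'E'
from h import *
s=arm.sense();print(s['tool_pos'],s['tool_rot'],s['qpos'],Ro.from_rotvec(s['tool_rot']).as_matrix())
E
```

```text
time_s: 1.9
tool_pos: [0.5689, 0.249, 0.1023]
tool_rot: [2.357, -0.002, 0.001]
force: [-0.3, 0.4, -0.8]
width: 1.002
[0.56890464 0.24901719 0.10231883] [ 2.35724006e+00 -1.56584118e-03  6.83611735e-04] [-0.87189316  0.87127017  0.1476609   1.6678028   0.46447941  1.22259401
 -1.04579787] [[ 9.99999103e-01 -1.33931833e-03  2.60666742e-05]
 [-9.29618539e-04 -7.07845411e-01 -7.06366767e-01]
 [ 9.64501138e-04  7.06366109e-01 -7.07846021e-01]]
```

```bash
python3 -m handwheel '[0,0,0,0,-25,-25,1, 0,0,0,0,-50,-50,1, 0,0,0,0,-75,-75,1, 0,0,0,0,-85,-85,1, 0,0,0,0,-85,-85,1, 0,0,0,0,-85,-85,0.5, 0,0,0,0,-85,-85,0.3, 0,0,0,0,-85,-85,0.3, 0,0,0,0,-85,-85,0.3, 0,0,0,0,-85,-85,0.3]' 30
```

```text
time_s: 2.9
tool_pos: [0.568, 0.1645, 0.0169]
tool_rot: [2.357, 0.0, 0.0]
force: [-1.4, 0.1, 0.8]
width: 0.616
```

```bash
python3 -m handwheel '[0,0,0,0,0,15,0.3, 0,0,0,0,0,40,0.3, 0.12,0,0,0,2,55,0.3, 0.24,0,0,0,4,60,0.3, 0.36,0,0,0,6,60,0.3, 0.48,0,0,0,8,60,0.3, 0.6,0,0,0,10,60,0.3, 0.72,0,0,0,12,60,0.3, 0.84,0,0,0,14,60,0.3, 0.96,0,0,0,16,60,0.3, 1.08,0,0,0,18,60,0.3, 1.2,0,0,0,20,60,0.3, 1.32,0,0,0,22,60,0.3, 1.44,0,0,0,25,60,0.3, 1.571,0,0,0,27,60,0.3, 1.571,0,0,0,27,60,0.3, 1.571,0,0,0,27,60,0.3]' && python3 - <<'E'
from h import *
d=snap('side','side2');s=snap('scene','scene2');print(d['s']['tool_rot'],d['s']['force'],d['s']['qpos'])
im=np.zeros((400,800,3),np.uint8)
im[:,:400]=cv2.resize(s['image'][170:270,400:500,::-1],(400,400),interpolation=3)
im[:,400:]=cv2.resize(d['image'][120:220,285:385,::-1],(400,400),interpolation=3)
cv2.imwrite('pics/c3.png',im)
E
```

```text
time_s: 4.6
tool_pos: [0.5678, 0.1899, 0.0759]
tool_rot: [-2.357, 0.003, 0.002]
force: [0.5, 1.0, -1.4]
width: 0.6
[-2.35707612e+00  3.02069177e-03  1.81404127e-03] [ 0.47270971  0.97453857 -1.40000574] [ 0.60335685  1.01095402 -0.99066414  2.0641721   0.01543485  0.30443254
 -0.07221345]
```

View pics/c3.png

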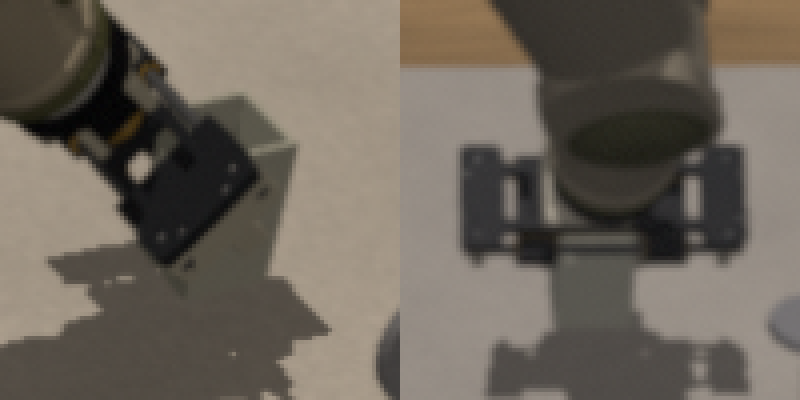

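Held in the gripper, the cup is upright with its mouth up. Lowering it now.

```bash
python3 -m handwheel '[0,0,0,0,0,-15,0.3, 0,0,0,0,0,-28,0.3, 0,0,0,0,0,-34,0.3, 0,0,0,0,0,-36,0.3, 0,0,0,0,0,-36,0.3]'; python3 -m handwheel '[0,0,0,0,0,-1,0.3, 0,0,0,0,0,-1,0.3]';python3 -m handwheel '[0,0,0,0,0,-1,0.3, 0,0,0,0,0,-1,0.3]'
```

```text
time_s: 5.2
tool_pos: [0.5677, 0.1914, 0.0403]
tool_rot: [-2.356, -0.001, 0.001]
force: [-0.2, -1.0, -2.4]
width: 0.601
time_s: 5.4
tool_pos: [0.5681, 0.191, 0.0398]
tool_rot: [-2.356, 0.0, -0.0]
force: [0.6, -0.3, -2.2]
width: 0.6
time_s: 5.6
tool_pos: [0.568, 0.1909, 0.0387]
tool_rot: [-2.356, 0.0, -0.0]
force: [-0.2, -0.3, -2.1]
width: 0.603
```

```bash
python3 -m handwheel '[0,0,0,0,0,-1,0.3, 0,0,0,0,0,-1,0.3]';python3 -m handwheel '[0,0,0,0,0,-1,0.3, 0,0,0,0,0,-1,0.3]';python3 -m handwheel '[0,0,0,0,0,-1,0.3, 0,0,0,0,0,-1,0.3]'
```

```text
time_s: 5.8
tool_pos: [0.568, 0.1909, 0.0375]
tool_rot: [-2.356, 0.0, 0.0]
force: [0.5, -0.5, -1.5]
width: 0.602
time_s: 6.0
tool_pos: [0.568, 0.191, 0.0366]
tool_rot: [-2.356, 0.0, 0.0]
force: [0.1, -0.3, -1.7]
width: 0.6
time_s: 6.2
tool_pos: [0.568, 0.1912, 0.0365]
tool_rot: [-2.355, -0.001, -0.001]
force: [-1.0, -3.6, 7.0]
width: 0.598
```

```bash
python3 -m handwheel '[0,0,0,0,0,0,0.8, 0,0,0,0,0,0,1, 0,0,0,0,0,0,1, 0,0,0,0,0,0,1]'; python3 -m handwheel '[0,0,0,0,-10,10,1, 0,0,0,0,-35,35,1, 0,0,0,0,-65,65,1, -0.13,0,0,0,-95,100,1, -0.26,0,0,0,-120,140,1, -0.39,0,0,0,-140,180,1, -0.52,0,0,0,-160,220,1, -0.65,0,0,0,-180,250,1, -0.785,0,0,0,-200,280,1, -0.785,0,0,0,-220,290,1, -0.785,0,0,0,-220,290,1, -0.785,0,0,0,-220,290,1]' && python3 - <<'E'
from h import *
c=snap('wrist','wrist3');s=snap('scene','scene3');d=snap('side','side3')
print(s['s']['tool_pos'],s['s']['tool_rot'])
im=np.zeros((600,800,3),np.uint8)
im[:300,:400]=cv2.resize(s['image'][165:315,280:480,::-1],(400,300),interpolation=3)
im[:300,400:]=cv2.resize(d['image'][130:280,250:450,::-1],(400,300),interpolation=3)
im[300:,:640]=c['image'][:300,:,::-1]
cv2.imwrite('pics/c4.png',im)
E
```

```text
time_s: 6.6
tool_pos: [0.568, 0.1911, 0.0356]
tool_rot: [-2.356, -0.0, 0.0]
force: [-0.4, -0.1, 0.7]
width: 0.895
time_s: 7.8
tool_pos: [0.5673, -0.0296, 0.3253]
tool_rot: [-3.141, 0.003, 0.001]
force: [0.6, 0.5, -0.4]
width: 1.001
[ 0.56717941 -0.02939755  0.3247163 ] [-3.14002597e+00  2.22955665e-03  2.74847246e-03]
```

View pics/c4.png

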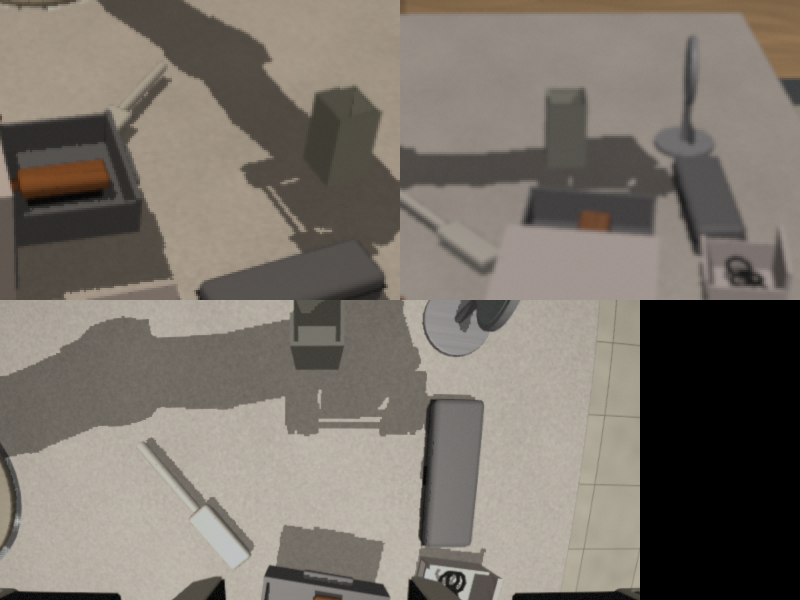

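The cup stands free (scene crop (345,130)). Next I'll look at the drawer from above.

```bash
python3 -m handwheel '[0,0,0,0,-45,0,1, 0,0,0,0,-90,0,1, 0,0,0,0,-135,0,1, 0,0,0,5,-180,0,1, 0,0,0,10,-220,0,1, 0,0,0,10,-220,0,1, 0,0,0,10,-220,0,1]' && python3 - <<'E'
from h import *
c=snap('wrist','wrist4');s,d=load('scene3'),load('side3')
print('cup',onz(s,[452.5,214],.1),onz(d,[333.5,176.5],.1))
w3=load('wrist3');print(onz(w3,[291,47],.1),onz(w3,[343,47],.1),onz(w3,[317,69],0))
p=np.load('drawer.npy');C,S=np.cos(p[2]),np.sin(p[2])
L=np.array([[-.11,-.08,.147],[-.11,.08,.147],[-.235,-.07,.117],[-.235,.07,.117],[-.241,-.07,.117],[-.241,.07,.117]])
print(proj(c,L@np.array([[C,-S,0],[S,C,0],[0,0,1]]).T+[p[0],p[1],0]))
cv2.imwrite('pics/c5.png',cv2.resize(c['image'][:330,150:550,::-1],(720,594),interpolation=3))
E
```

```text
time_s: 8.65
tool_pos: [0.5775, -0.2496, 0.3241]
tool_rot: [-3.138, 0.003, 0.003]
force: [0.8, -0.0, -0.6]
width: 1.004
cup [0.56336114 0.18172272 0.1       ] [0.57165056 0.18574276 0.1       ]
[0.54168069 0.15020103 0.1       ] [0.59546371 0.15008525 0.1       ] [0.56878872 0.15200407 0.        ]
[[218.94277063 195.89554198]
 [377.72014555 223.57255886]
 [251.78647796  71.49597622]
 [388.79670451  96.95304358]
 [252.64447885  65.23905105]
 [390.0385591   90.83967812]]
```

View pics/c5.png

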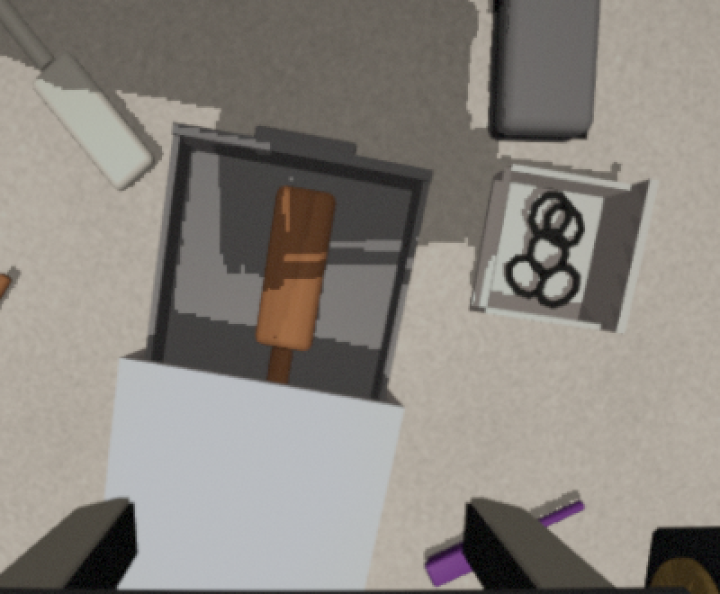

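The brush head's corners in the crop are at (280,187), (335,196), (310,350) and (257,342). The drawer reprojection fits within a few pixels.

```bash
python3 - <<'E'
from h import *
c=load('wrist4')
P=[onz(c,[u/1.8+150,v/1.8],.103) for u,v in ([280,187],[335,196],[310,350],[257,342])]
print(np.round(P,4)); P=np.array(P)
f=(P[0]+P[1])/2;b=(P[2]+P[3])/2;print('front',f,'back',b,np.linalg.norm(f-b),np.linalg.norm(P[0]-P[1]))
a=(b-f)/np.linalg.norm(b-f);m=(f+b)/2;print('dir',a,'yaw from -y',np.arctan2(-a[0],-a[1]),'head pt',m+a*.0075,'tip',m+a*.1625)
print(arm.sense()['tool_pos'],arm.sense()['tool_rot'])
p=np.load('drawer.npy');C,S=np.cos(p[2]),np.sin(p[2])
for q in (f,b,m+a*.1625): print('in drawers',np.array([[C,S],[-S,C]])@(q[:2]-p[:2]))
E
```

```text
[[ 0.5664 -0.1266  0.103 ]
 [ 0.5986 -0.1317  0.103 ]
 [ 0.584  -0.2218  0.103 ]
 [ 0.5515 -0.2168  0.103 ]]
front [ 0.58248578 -0.12914237  0.103     ] back [ 0.56775887 -0.21929405  0.103     ] 0.09134663405243089 0.03256162352667231
dir [-0.16122008 -0.98691848  0.        ] yaw from -y 0.16192677776136613 head pt [ 0.57391318 -0.1816201   0.103     ] tip [ 0.54892406 -0.33459247  0.103     ]
[ 0.57774768 -0.24815293  0.32458516] [-3.13863731e+00 -2.44602887e-04  1.96426242e-03]
in drawers [-0.21566677  0.00375442]
in drawers [-0.12433054  0.00513353]
in drawers [-0.00751718  0.00689732]
```

```bash
python3 - <<'E'
from h import *
s=arm.sense();R0=Ro.from_rotvec([np.pi,0,0]);u=np.array([.987,-.161,0])
for th in (.35,):
    D=Ro.from_rotvec(-th*u)*Ro.from_rotvec([0,0,-.162]);z=(D*R0).apply([0,0,1])
    g=np.array([.5751,-.1742,.100]);T=g+.019*z
    c=np.array([.5777,-.248,.3246])
    print(D.as_rotvec(),'tool z',z,'standoff shift',(T-.12*z-c)*1e3,'then',.12*z*1e3,'TCP',T)
E
```

```text
[-0.34925538  0.02824501 -0.16034127] tool z [-0.05520644 -0.33843951 -0.93936731] standoff shift [   2.97585092  107.9823904  -129.72390147] then [  -6.62477337  -40.61274107 -112.72407747] TCP [ 0.57405108 -0.18063035  0.08215202]
```

```bash
python3 -m handwheel '[-0.12,0.01,-0.055,1,40,0,1, -0.24,0.02,-0.11,2,80,-20,0.65, -0.35,0.028,-0.16,3,108,-50,0.65, -0.35,0.028,-0.16,3,108,-90,0.65, -0.35,0.028,-0.16,3,108,-130,0.65, -0.35,0.028,-0.16,3,108,-130,0.65, -0.35,0.028,-0.16,3,108,-130,0.65]' && python3 - <<'E'
from h import *
s=arm.sense();R=Ro.from_rotvec(s['tool_rot']).as_matrix();print(s['tool_pos'],R[:,0],R[:,2],s['qpos'])
T=np.array([.57405,-.18063,.08215]);print((T-s['tool_pos'])*1e3, s['width'])
E
```

```text
time_s: 9.4
tool_pos: [0.5809, -0.1399, 0.196]
tool_rot: [2.784, -0.223, -0.041]
force: [0.1, 0.8, 0.9]
width: 0.653
[ 0.58094232 -0.13989152  0.19604066] [ 9.87253878e-01 -1.59150661e-01 -9.20033919e-04] [-0.05534848 -0.33790991 -0.93954959] [ 0.272488    0.5394134  -0.47548787  1.91337876  0.69954705  0.98996226
 -0.78456939]
[  -6.89231843  -40.73848146 -113.8906622 ] 0.6526585726685025
```

```bash
python3 -m handwheel '[0,0,0,-2,-12,-34,0.65, 0,0,0,-4,-24,-68,0.65, 0,0,0,-6,-34,-95,0.65, 0,0,0,-7,-39,-108,0.65, 0,0,0,-7,-41,-113,0.65, 0,0,0,-7,-41,-113,0.65]'
```

```text
time_s: 10.0
tool_pos: [0.5749, -0.1821, 0.0837]
tool_rot: [2.784, -0.227, -0.037]
force: [-0.3, -0.4, 0.5]
width: 0.648
```

```bash
python3 -m handwheel '[0,0,0,0,0,0,0.4, 0,0,0,0,0,0,0.2, 0,0,0,0,0,0,0.2, 0,0,0,0,0,0,0.2, 0,0,0,0,0,0,0.2, 0,0,0,0,0,0,0.2]' 30; python3 - <<'E'
from h import *
s=snap('scene','scene5')
cv2.imwrite('pics/c6.png',cv2.resize(s['image'][150:330,220:440,::-1],(733,600),interpolation=3))
E
```

```text
time_s: 10.6
tool_pos: [0.5743, -0.1818, 0.0833]
tool_rot: [2.783, -0.225, -0.038]
force: [-0.2, 1.7, 5.9]
width: 0.381
```

View pics/c6.png

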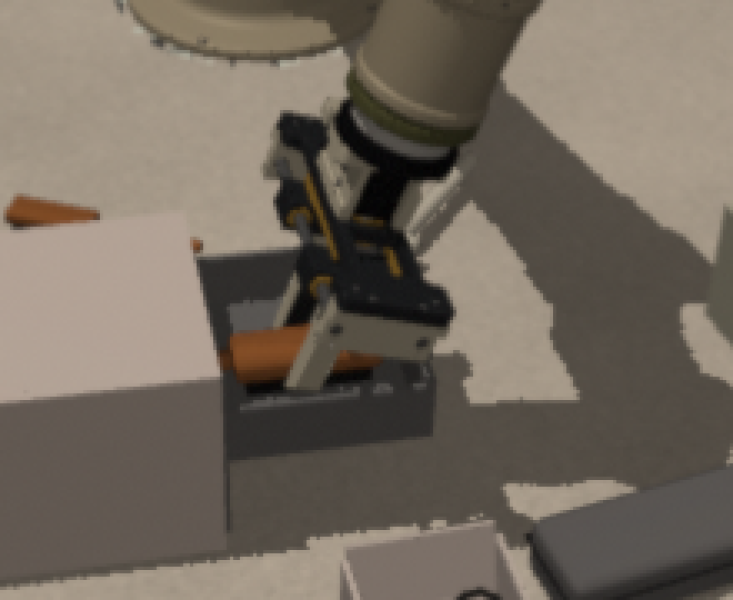

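Gripped at 35.4 mm, which matches the head's 36 mm width. Now I'll tilt the head up about the handle tip.

```bash
python3 -m handwheel '[0.05,-0.008,0,0,-0.5,9,0.2, 0.1,-0.016,0,0,-1,18,0.2, 0.15,-0.024,0,0,-1.5,25,0.2, 0.2,-0.032,0,0,-2,32,0.2, 0.25,-0.04,0,0,-2.5,38,0.2, 0.296,-0.048,0,0,-3,43,0.2, 0.296,-0.048,0,0,-3,43,0.2, 0.296,-0.048,0,0,-3,43,0.2]'; python3 - <<'E'
from h import *
s=snap('scene','scene6')
cv2.imwrite('pics/c7.png',cv2.resize(s['image'][130:310,220:440,::-1],(733,600),interpolation=3))
E
```

```text
time_s: 11.45
tool_pos: [0.5737, -0.1854, 0.1254]
tool_rot: [3.081, -0.251, -0.007]
force: [0.2, 0.0, -0.5]
width: 0.385
```

View pics/c7.png

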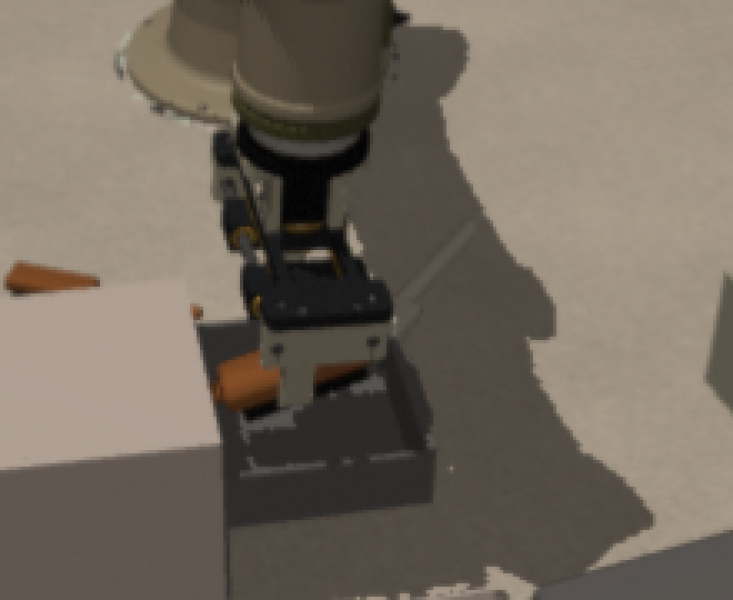

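The brush has tilted head up and the wrist shows no contact force. Pulling it out along its own axis now.

```bash
python3 -m handwheel '[0,0,0,2,12,4,0.2, 0,0,0,6,35,11,0.2, 0,0,0,10,60,19,0.2, 0,0,0,14,85,27,0.2, 0,0,0,18,108,34,0.2, 0,0,0,20,123,39,0.2, 0,0,0,20,123,39,0.2, 0,0,0,20,123,39,0.2]'
```

```text
time_s: 12.3
tool_pos: [0.5938, -0.0621, 0.1644]
tool_rot: [3.081, -0.248, -0.007]
force: [0.2, -0.3, -0.4]
width: 0.384
```

```bash
python3 -m handwheel '[0,0,0,0,0,15,0.2, 0,0,0,0,0,45,0.2, 0,0,0,0,0,80,0.2, 0,0,0,0,0,120,0.2, 0,0,0,0,0,160,0.2, 0,0,0,0,0,160,0.2, 0,0,0,0,0,160,0.2, 0,0,0,0,0,160,0.2]'
python3 -m handwheel '[0.12,-0.02,0,0,20,0,0.2, 0.24,-0.04,0,0,40,0,0.2, 0.36,-0.06,0,0,70,0,0.2, 0.48,-0.08,0,0,100,0,0.2, 0.6,-0.1,0,0,130,0,0.2, 0.74,-0.12,0,0,160,0,0.2, 0.74,-0.12,0,0,190,0,0.2, 0.74,-0.12,0,0,220,0,0.2, 0.74,-0.12,0,0,250,0,0.2, 0.74,-0.12,0,0,250,0,0.2, 0.74,-0.12,0,0,250,0,0.2]'
python3 - <<'E'
from h import *
s=snap('scene','scene7');d=snap('side','side7')
print(d['s']['tool_pos'],d['s']['tool_rot'])
im=np.zeros((480,800,3),np.uint8)
im[:,:400]=cv2.resize(s['image'][60:300,340:540,::-1],(400,480),interpolation=3)
im[:,400:]=cv2.resize(d['image'][0:240,240:440,::-1],(400,480),interpolation=3)
cv2.imwrite('pics/c8.png',im)
E
```

```text
time_s: 13.1
tool_pos: [0.5932, -0.0631, 0.3237]
tool_rot: [3.081, -0.252, -0.009]
force: [0.3, -0.7, -0.7]
width: 0.383
time_s: 14.2
tool_pos: [0.5932, 0.188, 0.3234]
tool_rot: [-2.436, 0.196, -0.068]
force: [-0.1, -0.7, -0.7]
width: 0.381
[0.59374824 0.1871314  0.32344625] [-2.4357341   0.19816203 -0.06924359]
```

View pics/c8.png

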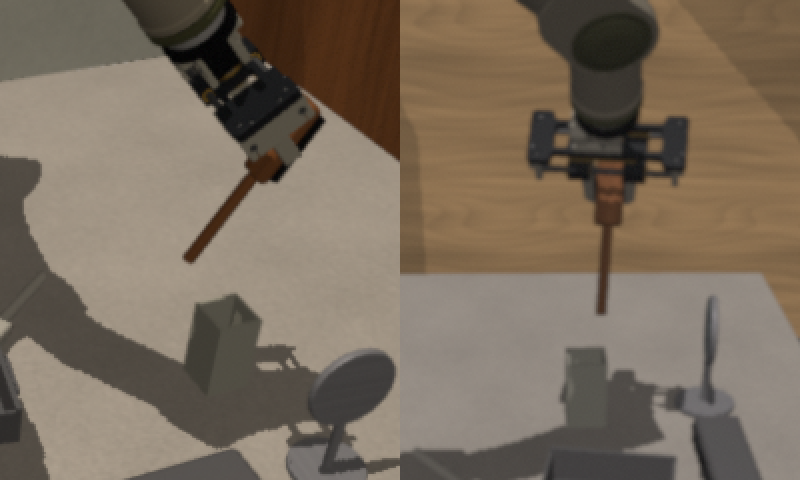

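Seen from both cameras, the tilted brush is held with its tip at scene crop (190,259) and side crop (601,311). The cup still stands. Triangulating the tip and the mouth.

```bash
cat >> h.py <<'E'
def tri(cs,uvs,x0=(.57,.18,.15)):
    r=least_squares(lambda X:np.concatenate([(proj(c,X)-q).ravel() for c,q in zip(cs,uvs)]),x0);return r.x,r.fun
E
python3 - <<'E'
from h import *
s,d=load('scene7'),load('side7')
t=tri([s,d],[[435,189.5],[340.5,155.5]]);m=tri([s,d],[[454,216.5],[333.5,178]])
print('tip',t,'mouth',m)
print('model: ',end='');T=d['s'];R=Ro.from_rotvec(T['tool_rot'])
R0=Ro.from_rotvec([2.783,-.225,-.038]);off=R0.inv().apply(np.array([.5751,-.1742,.095])+.160*np.array([-.161,-.987,0])-np.array([.5743,-.1818,.0833]))
print(R.apply(off)+T['tool_pos'])
E
```

```text
tip (array([0.5818866 , 0.10679862, 0.19827492]), array([-0.02481112,  0.09698584, -0.04940118, -0.11072606])) mouth (array([0.5711581 , 0.18117233, 0.09810179]), array([-0.04180884,  0.15114336, -0.0811736 , -0.17336099]))
model: [0.57913574 0.10232531 0.19715138]
```

```bash
python3 -m handwheel '[0,0,0,-3,20,0,0.2, 0,0,0,-6,45,0,0.2, 0,0,0,-11,65,0,0.2, 0,0,0,-11,74,-10,0.2, 0,0,0,-11,74,-30,0.2, 0,0,0,-11,74,-48,0.2, 0,0,0,-11,74,-60,0.2, 0,0,0,-11,74,-66,0.2, 0,0,0,-11,74,-66,0.2, 0,0,0,-11,74,-66,0.2, 0,0,0,-11,74,-66,0.2]'
python3 - <<'E'
from h import *
s=snap('scene','scene8');d=snap('side','side8')
print(d['s']['tool_pos'],d['s']['qd'].round(4))
im=np.zeros((600,800,3),np.uint8)
im[:,:400]=cv2.resize(s['image'][130:280,400:500,::-1],(400,600),interpolation=3)
im[:,400:]=cv2.resize(d['image'][80:230,285:385,::-1],(400,600),interpolation=3)
cv2.imwrite('pics/c9.png',im)
E
```

```text
time_s: 15.4
tool_pos: [0.5834, 0.2621, 0.2594]
tool_rot: [-2.435, 0.197, -0.073]
force: [0.1, -1.5, -0.5]
width: 0.387
[0.58333237 0.2620533  0.25934065] [-0.0014 -0.0012  0.0016  0.0032  0.001  -0.0005  0.0005]
```

View pics/c9.png

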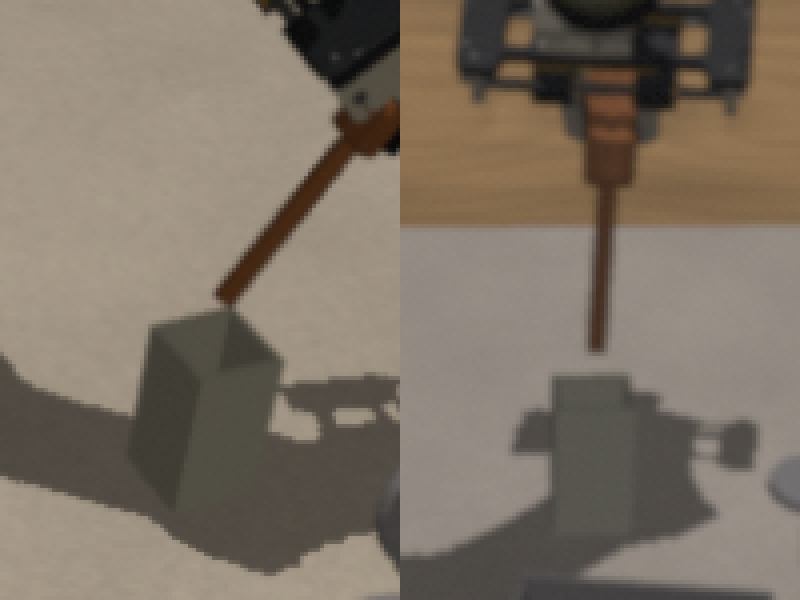

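Same check from closer: the tip is at scene (456,204) and side (334,167), the mouth at about (454,216) and (333,178).

```bash
python3 - <<'E'
from h import *
s,d=load('scene8'),load('side8')
print('tip',tri([s,d],[[456,204.2],[334.2,167]]));print('mouth',tri([s,d],[[454.2,215.7],[333.1,177.7]]))
E
```

```text
tip (array([0.57176879, 0.17883611, 0.13363672]), array([-0.09636664,  0.36271753, -0.19056439, -0.41808999]))
mouth (array([0.56991726, 0.18224705, 0.0989176 ]), array([-0.07227702,  0.26189062, -0.14040707, -0.300323  ]))
```

The tip is about 4 mm from the mouth's centre sideways and about 34 mm above the rim. Let it settle briefly, then hand in.

```bash
python3 -m handwheel '[0,0,0,0,0,0,0.2, 0,0,0,0,0,0,0.2, 0,0,0,0,0,0,0.2]' && python3 -c "
from workcell import arm
print(arm.close_job())"
```

```text
time_s: 15.8
tool_pos: [0.583, 0.262, 0.2587]
tool_rot: [-2.435, 0.197, -0.072]
force: [-0.5, -0.5, -0.6]
width: 0.386
the job is handed in; nothing more can be done
None
```

I handed the job in at 15.8 s. The cup stands upright and let go of on the vanity, and the gripper still holds the brush with its handle tip over the cup. The hand-in reports no verdict.

- **Cup:** I gripped it across its sides, turned it a quarter turn, lowered it until the wrist felt contact, then released it. Both cameras show it standing.
- **Brush:** I gripped the head at about 35.5 mm, against a true width of 36 mm. I tilted it head up by about 0.3 rad, drew it out along its own axis, lifted it clear, and raised it to about 60°. The wrist force readings after each of these moves stayed below about 1 N.
- **Final position:** Triangulating from both cameras puts the handle tip about 4 mm sideways of the mouth's centre and about 34 mm above the rim. Calibration is good to about 2 mm. The arm was at rest with no contact force.
- **Mirror, case and bin:** I did not go near them and saw no sign that they moved, but I did not re-measure their positions at the end.

No check failed or disagreed. The modelled tip position was within about 5 mm of the measured one; I used the measured one.

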